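# Stop the centrifuge, release its spring catch and hold the lid up

### The arm

A 6-joint arm with a two-finger parallel gripper is mounted at the origin on the work surface. World frame = base frame: x ahead of the robot, y to its left, z up, the work surface at z = 0. Lengths are in m, angles in rad, forces in N, time in s.
With the tool pointing down it reaches from about 0.35 to 0.95 m from the base axis. Payload 17.4 kg.
Tool frame: the origin (TCP) lies at the centre of the arm's flange, where the gripper is bolted on; the fingertips stand 186 mm ahead of it and the grasp point (between the pads) lies 167 mm ahead of it; z points along the fingers, y is the direction in which the jaws open and shut (so a half turn about z gives the same grasp; the last joint's range is limited). The gripper opens to 93 mm and grips with 3 to 60 N. Pads are 15 mm wide; open, the fingers measure 128 mm over their backs; the gripper's body (75 mm by 188 mm) begins 65 mm behind the grasp point.
Start: joints at [1.098, 0.116, 1.442, -0, 1.584, -0.038], TCP at [0.284, 0.612, 0.405] pointing down, gripper open.
Joint ranges: [-2.83, 2.83], [-0.83, 2.19], [0.07, 2.5], [-1.14, 4.28], [0.01, 3], [-2.97, 2.97]. Speed limits (rad/s): [1.89, 1.89, 2.22, 3.14, 3.14, 3.14].

### API

Orientations are given as a 3x3 rotation matrix whose columns are the frame's x, y, z axes.
In Python, from cell import * gives the robot as it stands. The module is installed in compiled form; this text tells all that it offers.
- The arm moves only by the tool arm_command, never from a script. Its argument "commands" is a list of rows, each a list of 7 numbers: the closure, from -1 (fully open) to 1 (shut), so that 0 is half open, then the shift along the tool's x, y, z in cm, then the turn, a rotation vector about the tool's x, y, z in degrees. A call has exactly 5 rows; each row shifts and turns the commanded pose from where the row before left it, along the tool's axes as they then stand; what a row does not reach is not made up. A row lasts 1/8 s, in which the tool goes at most 62.5 mm and 10.7 degrees, less where a joint would pass 70% of its speed; a pose out of reach is approached as far as the arm can. A call with a gripper value outside its range is refused whole. The fingers move at their own pace and stop on an object; "newtons" is the grip in N (left out, the last holds). Time passes only in rows, so rows that do not move let the fingers close, or fill a call up. It gives the time, the measured TCP pose, the force and the opening at its end, in the units of the state.
- get_obs(): the state, without advancing time (a new reading comes with each control period).
- get_image(name): name is "side" or "top" or "wrist"; returns the picture (400x640x3 uint8, red, green, blue); there is no depth.
- camera_info(name): a dict with "camera_matrix" (3x3 intrinsics, pixels), "pose" (4x4, takes a point from camera to world coordinates). Camera axes: x right, y down, z forward; pixel columns grow to the right and rows downward; lengths in m; the calibration is good to about 2 mm. A picture is of the moment at which its call begins: read the wrist's pose just before it. camera_info takes no time and is no camera call; for the wrist camera it gives the pose at the moment of the call.
- job_done(): hands the job in, once; it reports no verdict.
Trained networks look in the newest picture that a camera, given by its name, has taken for a name from the list of things; names that differ only in an ending like _2 or _b are one class to them, and where a whole thing is asked for, a point or a joint stands for the part that bears it (a point fixed in the world has none). Each returns a list of dicts, best first, with "conf" (0 to 1); they miss things now and then, are a little off and sometimes report something else, mostly with a low value. They report only what shows in the picture. A call takes as long as a camera call.
- find_in(camera, query): "rect" ([centre column, centre row, width, height] in pixels, round what is visible of it).
The state is a dict: "time": time; "joints": joint angles; "qvel": joint speeds; "joint_efforts": joint torques, N m; "eef_pos": TCP position; "eef_rot": TCP orientation; "contact_force": force on the tool from outside, world axes, zero at the start; "moment": the same for the moment, N m; "width": finger opening in m.
Only numpy, scipy, OpenCV 4.12 (cv2) and the standard library are available. Lean on these libraries where they do the work, as an engineer would, in place of code of your own. Each camera call takes 0.05 s, during which the arm holds its last target. There are 200 camera calls.

### The job

The run on the bench centrifuge is over: on the three-key pad press the stop key (middle), let it spring back, then press the open key (right, seen from the robot), leaving the start key (left) alone. Then pinch the tab of the lid's spring catch, pull it fully to the left against its spring, and still pinching the tab raise the lid to about 45 degrees. The lid has no stay, so the program finishes while still holding it up, steady, by that tab; leave the tube rack, the bottle and the pot where they are.

Things in the scene. Friction and masses are not known exactly. Their poses are not given: they have to be found in the camera images.
- centrifuge: white bench centrifuge, fixed, 355 deep (x), 286 wide (y), 190 mm high with lid. Origin on the bench; x from its front (control panel, robot's side) to the back (hinge), y to the operator's left. Body x -75 to +165 mm, rim 150 mm high. Sloping panel from x -190 (50 high) up to x -75 mm (100 high), 23.5 degrees; a knob 32 mm across, 17 mm tall sits on it 96 mm right of the middle
- key_stop_top (a point): middle of the top of the stop key (raised square), the middle of three equal grey keys in a row across the panel, 45 mm apart. Each is 24 x 28 mm (28 across), stands 10 mm out of the panel and moves square to it (point's z: out of the panel, 23.5 degrees off vertical towards the robot; y left). Straight-down pushes work too. 158 mm in front of and 70 mm above the centrifuge's origin
- key_open_top (a point): middle of the top face of the open-lid key (raised bar and triangle), the right one of the row as seen from the robot (45 mm to -y of the stop key in the centrifuge's frame); axes as for the stop key
- key_start_top (a point): middle of the top face of the start key (raised triangle), the left one of the row; to be left alone
- key_stop (a joint): travel of the stop key, m: 0 out, 0.005 fully down; its spring takes 1.2 N at first, 4.2 N fully down
- key_open (a joint): travel of the open key, m: 0 out, 0.005 fully down; same spring
- key_start (a joint): travel of the start key, m: 0 out, 0.005 fully down; same spring
- catch: spring catch in the lid with its black finger tab: block 24 mm wide (y), 34 long (x), 14 thick (z), standing out of the middle of the lid's front edge towards the robot, free all round, about 50 mm above the panel. Origin: the grip point, mid width and thickness, 15 mm behind the tab's front end, 158 mm above the bench, 238 mm from the hinge axis. Axes turn with the lid: x back, y left, z up
- catch_slide (a joint): how far the catch is pulled left (centrifuge's +y), m: 0 at rest, 0.014 at its stop; spring 3 N at first, 7.2 N at the stop; springs back if let go. Its hook, under the lid, sits beneath a steel keeper in the rim, so the lid cannot rise (1 to 2 mm play at the tab) until the catch is pulled at least 0.009, better to the stop
- lid_angle (a joint): opening angle of the lid, rad: 0 shut, 0.785 at 45 degrees, stop at 1.4. The lid and catch weigh 0.45 to 0.8 kg; 2 to 4.5 N upwards at the tab lifts it, and it drops back if let go (its hook then rests on the keeper until the catch is pulled). Opening, the tab goes up and back on an arc about lid_hinge
- lid_hinge (a point): middle of the lid's hinge axis, at the back of the body, 158 mm above the bench; the axis runs along the centrifuge's y, so the lid's front edge rises as it opens
- lid: the dark grey lid, a plate 208 x 250 mm, 14 mm thick, with a shallow dome rising to 30 mm above the hinge axis's height; origin on the hinge axis
- tube_rack: stepped stainless tube rack with two orange-capped tubes, 70 x 200 mm, 125 mm tall over the caps, standing on the left of the centrifuge; origin centre of its underside. Leave it alone
- spray_bottle: white bottle of disinfectant, 68 mm across, 170 mm tall, on the right of the centrifuge; origin centre of its underside. Leave it alone
- sample_pot: clear pot with a white cap, 60 mm across, 65 mm tall, front right of the centrifuge; origin centre of its underside. Leave it alone

How it is judged:
On the way, in this order (a step that is already met when the one before it is completed fails the run):
1. the stop key is pressed, the others are not (value of joint key_stop above 0.0035 m and value of joint key_open below 0.002 m), for 0.05 s.
2. then the open key is pressed, with the stop key out again (value of joint key_open above 0.0035 m and value of joint key_stop below 0.002 m), for 0.05 s.
3. then the catch is pulled at least 9 mm to the left while the lid is still shut (value of joint catch_slide above 0.009 m and value of joint lid_angle below 0.06 rad), for 0.1 s.
4. then the lid is raised with the fingers on the tab (value of joint lid_angle above 0.61 rad and contact force between catch and the fingers above 2 N), for 0.2 s.
At the end, for the whole second after the job is handed in: lid open 35 to 56 degrees (0.61 to 0.98 rad) and still (under 0.06 rad/s), held up by fingers pressing the tab with over 2 N and by no bystander; all keys out (under 2 mm); rack, bottle and pot upright, within 20 mm of their places (all of step 4 and value of joint lid_angle below 0.98 rad and velocity of joint lid_angle between -0.06 and 0.06 rad/s and contact force between lid and tube_rack below 0.3 N and contact force between lid and spray_bottle below 0.3 N and contact force between lid and sample_pot below 0.3 N and value of joint each of key_start, key_stop, key_open below 0.002 m and distance of each of tube_rack, spray_bottle, sample_pot from where it was at the start of the episode below 0.02 m and angle between each of tube_rack, spray_bottle, sample_pot's own z axis and vertical below 0.2 rad); the arm keeps its last pose, push and grip.
It fails at once if the start key is pressed (value of joint key_start above 0.002 m).
It fails at once if stop and open keys are down together (value of joint each of key_stop, key_open above 0.002 m).
It fails at once if a bystander is knocked away (distance of any of tube_rack, spray_bottle, sample_pot from where it was at the start of the episode above 0.03 m).
It also fails if it takes over 58 s, if anything falls off the work surface, if the arm or the gripper's body presses on something with over 40 N, if the wrist force passes 120 N, or if a joint passes its speed limit or range.

## Working session

There is one attempt and no reset: what is moved stays moved. The work goes in short steps, Python scripts to look and compute and a tool call to move; the robot and the scene stay as the last step left them, time stands still between calls to the robot, and variables do not carry over. Pictures are saved under pics/ and viewed, about 8 in all and at most 12, crops included, and the job is handed in when it is done.

Besides the shell and the picture viewer there is one more tool, called after ">>>" as name([rows], argument=value, ...), one row to a line, values as JSON. arm_command: Moves the arm, as the interface text tells. Its arguments: {"type":"object","properties":{"commands":{"type":"array","items":{"type":"array","items":{"type":"number"}}},"newtons":{"type":"number"}},"required":["commands"]}

```bash
mkdir -p pics; python3 - <<'E'
from cell import *
import cv2,numpy as np
np.set_printoptions(precision=4,suppress=True)
o=get_obs();print(o['time'],o['eef_pos'],o['eef_rot'],o['width'])
for c in ['side','top','wrist']:
    im=get_image(c);cv2.imwrite(f'pics/{c}0.png',im[:,:,::-1])
    i=camera_info(c);print(c,i['camera_matrix'],i['pose'])
    for q in ['key_stop_top','key_open_top','key_start_top','catch','centrifuge','lid','tube_rack','spray_bottle','sample_pot']:
        r=find_in(c,q);print(q,[(round(d['conf'],2),np.round(d['rect'],1).tolist()) for d in r[:2]])
print(get_obs()['time'])
E
```

```text
0.0 [0.2844 0.6122 0.404 ] [[-0.9069  0.4213 -0.0005]
 [ 0.4213  0.9069 -0.001 ]
 [ 0.0001 -0.0012 -1.    ]] 0.09335657348170788
side [[479.6604   0.     316.6988]
 [  0.     479.6604 195.4214]
 [  0.       0.       1.    ]] [[ 0.8906 -0.2584  0.3742  0.1774]
 [-0.4546 -0.4809  0.7497 -0.8557]
 [-0.0138 -0.8378 -0.5458  0.7568]
 [ 0.      0.      0.      1.    ]]
key_stop_top []
key_open_top [(0.43, [301.8, 286.1, 12.3, 11.7])]
key_start_top []
catch [(0.71, [314.9, 227.6, 26.9, 18.7]), (0.57, [275.7, 264.7, 10.4, 16.2])]
centrifuge [(0.77, [342.6, 257.9, 204.4, 167.1])]
lid [(0.78, [357.8, 212.8, 144.8, 88.1])]
tube_rack [(0.82, [268.6, 202.6, 32.0, 54.4])]
spray_bottle [(0.8, [434.1, 296.6, 40.6, 81.1]), (0.57, [299.8, 288.4, 13.4, 15.1])]
sample_pot [(0.67, [371.1, 355.4, 33.8, 43.1])]
top [[515.9032   0.     316.8745]
 [  0.     515.9032 198.5413]
 [  0.       0.       1.    ]] [[ 0.0231 -0.9926  0.1188  0.5004]
 [-0.9996 -0.025  -0.0145  0.0367]
 [ 0.0174 -0.1185 -0.9928  1.1399]
 [ 0.      0.      0.      1.    ]]
key_stop_top [(0.71, [400.4, 284.1, 8.4, 11.6]), (0.32, [378.6, 
[... 170 characters left out ...]
, [402.2, 248.4, 33.9, 23.1])]
centrifuge [(0.77, [385.4, 212.4, 166.9, 201.7]), (0.3, [379.1, 289.9, 10.5, 8.9])]
lid [(0.79, [389.8, 192.0, 145.2, 138.0])]
tube_rack [(0.93, [265.9, 231.1, 96.4, 47.4])]
spray_bottle [(0.62, [495.1, 177.7, 52.5, 40.7]), (0.6, [379.5, 288.3, 9.8, 13.0])]
sample_pot [(0.74, [503.6, 254.5, 31.4, 33.2])]
wrist [[356.5596   0.     319.6173]
 [  0.     356.5596 196.5883]
 [  0.       0.       1.    ]] [[ 0.421   0.872   0.2497  0.2153]
 [ 0.9071 -0.4044 -0.117   0.6428]
 [-0.0011  0.2758 -0.9612  0.3848]
 [ 0.      0.      0.      1.    ]]
key_stop_top []
key_open_top []
key_start_top []
catch []
centrifuge []
lid []
tube_rack []
spray_bottle []
sample_pot []
1.5
```

```bash
cat > h.py <<'E'
import numpy as np, cv2
np.set_printoptions(precision=4,suppress=True)
def ray(info,uv,z):
    K,T=info['camera_matrix'],info['pose']
    d=T[:3,:3]@np.linalg.inv(K)@np.array([*uv,1.]);o=T[:3,3]
    return o+d*(z-o[2])/d[2]
def proj(info,p):
    K,T=info['camera_matrix'],info['pose']
    q=K@(T[:3,:3].T@(np.asarray(p)-T[:3,3]));return q[:2]/q[2]
E
python3 - <<'E'
from cell import *
from h import *
i=camera_info('top')
for n,uv,z in [('stop',(400.4,284.1),.07),('open',(422.8,280.8),.07),('start',(376.3,286.8),.07),('tab',(402.2,248.4),.165)]:
    print(n,ray(i,uv,z))
a=cv2.imread('pics/top0.png')[100:320,200:540];cv2.imwrite('pics/t1.png',cv2.resize(a,None,fx=2.3,fy=2.3,interpolation=cv2.INTER_CUBIC))
E
```

```text
stop [ 0.4558 -0.1546  0.07  ]
open [ 0.4636 -0.2007  0.07  ]
start [ 0.4493 -0.105   0.07  ]
tab [ 0.5264 -0.1407  0.165 ]
```

View pics/t1.png

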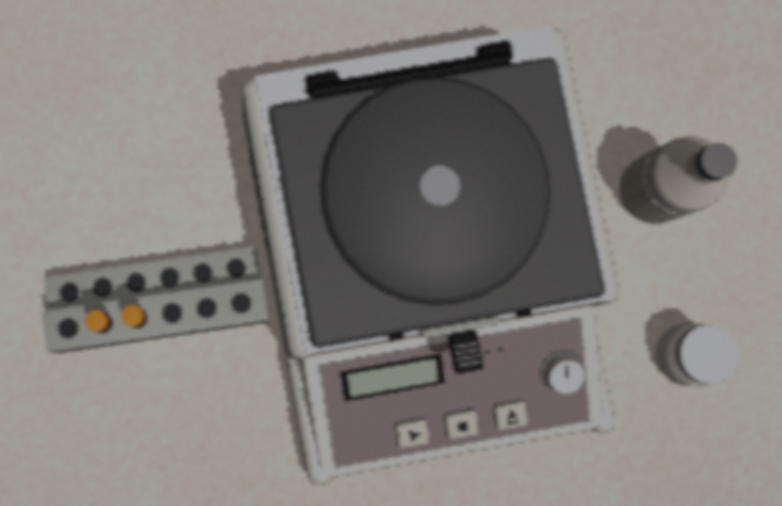

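View pics/side0.png

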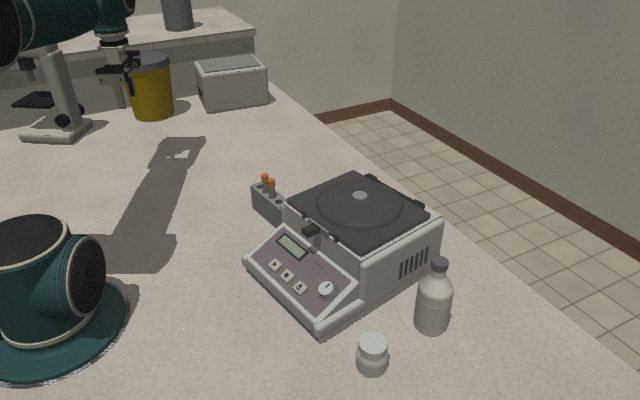

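```bash
cat > fit.py <<'E'
from cell import *
from h import *
from scipy.optimize import least_squares
t,s=camera_info('top'),camera_info('side')
c=lambda u,v:(200+u/2.3,100+v/2.3)
obs=[(t,c(462,425),(-.158,0,.070)),(t,c(413,433),(-.158,.045,.070)),(t,c(511,415),(-.158,-.045,.070)),
(s,(287,274),(-.158,0,.07)),(s,(275,265),(-.158,.045,.07)),(s,(300,287),(-.158,-.045,.07)),
(t,c(467,370),('h',-.253,0,.165)),(t,c(466,352),('h',-.236,0,.165)),(t,c(310,345),('h',-.212,.125,.165)),(t,c(606,292),('h',-.212,-.125,.165))]
def pt(p,q):
    if q[0]=='h': q=(p[3]+q[1],q[2],q[3])
    a=p[2];return np.array([p[0]+np.cos(a)*q[0]-np.sin(a)*q[1],p[1]+np.sin(a)*q[0]+np.cos(a)*q[1],q[2]])
f=lambda p:np.concatenate([proj(i,pt(p,q))-np.array(uv) for i,uv,q in obs])
r=least_squares(f,[.6,-.12,.17,.15],loss='soft_l1');p=r.x
print(p,np.degrees(p[2]));print(f(p).reshape(-1,2))
for n,q in [('stop',(-.158,0,.07)),('open',(-.158,-.045,.07)),('start',(-.158,.045,.07)),('grip',('h',-.238,0,.158)),('hinge',('h',0,0,.158))]: print(n,pt(p,q))
E
python3 fit.py
```

```text
[ 0.6095 -0.1224  0.2062  0.1449] 11.815872435309066
[[-0.3723 -0.2017]
 [-0.5077  0.3849]
 [-0.307   0.0946]
 [ 0.0571  1.0399]
 [-0.1935 -0.9614]
 [ 0.0513 -0.2911]
 [ 1.1353 -0.3329]
 [-0.2443 -1.4353]
 [ 0.1311  1.1416]
 [ 0.6006  0.1471]]
stop [ 0.4549 -0.1548  0.07  ]
open [ 0.4641 -0.1988  0.07  ]
start [ 0.4457 -0.1107  0.07  ]
grip [ 0.5184 -0.1415  0.158 ]
hinge [ 0.7514 -0.0927  0.158 ]
```

```bash
cat >> h.py <<'E'
from scipy.spatial.transform import Rotation as Ro
YAW=np.radians(11.8)
CX=np.array([np.cos(YAW),np.sin(YAW),0]);CY=np.array([-np.sin(YAW),np.cos(YAW),0]);CZ=np.array([0,0,1.])
def Rt(tilt):  # tilt deg: fingers lean forward (+CX), TCP toward robot
    a=np.radians(tilt);z=np.sin(a)*CX-np.cos(a)*CZ
    return np.stack([np.cross(CY,z),CY,z],1)
def rows(p,R,p1,R1,n):
    w=Ro.from_matrix(R.T@R1).as_rotvec()/n;S=R
    for k in range(n):
        sh=S.T@((p1-p)/n)*100
        print(np.round([*sh,*np.degrees(w)],1).tolist());S=S@Ro.from_rotvec(w).as_matrix()
def delta(o,p1,R1):
    R=o['eef_rot'];print('shift cm',R.T@(p1-o['eef_pos'])*100,'turn',np.degrees(Ro.from_matrix(R.T@R1).as_rotvec()))
E
python3 - <<'E'
from cell import *
from h import *
o=get_obs();p,R=o['eef_pos'],o['eef_rot']
w1=np.array([.43,.15,.40]);rows(p,R,w1,Rt(0),10);print()
g=np.array([.4549,-.1548,.07]);R2=Rt(20);h=g-R2[:,2]*.246;print(h)
rows(w1,Rt(0),h,R2,10)
E
```

```text
[-3.3, -3.6, 0.0, -0.0, -0.0, -3.7]
[-3.0, -3.8, 0.0, -0.0, -0.0, -3.7]
[-2.8, -4.0, 0.0, -0.0, -0.0, -3.7]
[-2.5, -4.1, 0.0, -0.0, -0.0, -3.7]
[-2.3, -4.3, 0.0, -0.0, -0.0, -3.7]
[-2.0, -4.4, 0.0, -0.0, -0.0, -3.7]
[-1.7, -4.5, 0.0, -0.0, -0.0, -3.7]
[-1.4, -4.6, 0.0, -0.0, -0.0, -3.7]
[-1.1, -4.7, 0.0, -0.0, -0.0, -3.7]
[-0.8, -4.8, 0.0, -0.0, -0.0, -3.7]

[ 0.3725 -0.172   0.3012]
[1.2, -3.0, 1.0, -0.0, -2.0, -0.0]
[1.3, -3.0, 0.9, -0.0, -2.0, -0.0]
[1.3, -3.0, 0.9, -0.0, -2.0, -0.0]
[1.3, -3.0, 0.9, -0.0, -2.0, -0.0]
[1.3, -3.0, 0.8, -0.0, -2.0, -0.0]
[1.4, -3.0, 0.8, -0.0, -2.0, -0.0]
[1.4, -3.0, 0.7, -0.0, -2.0, -0.0]
[1.4, -3.0, 0.7, -0.0, -2.0, -0.0]
[1.4, -3.0, 0.6, -0.0, -2.0, -0.0]
[1.5, -3.0, 0.6, -0.0, -2.0, -0.0]
```

>>> arm_command([
  [1, -3.3, -3.6, 0, 0, 0, -3.7],
  [1, -3.0, -3.8, 0, 0, 0, -3.7],
  [1, -2.8, -4.0, 0, 0, 0, -3.7],
  [1, -2.5, -4.1, 0, 0, 0, -3.7],
  [1, -2.3, -4.3, 0, 0, 0, -3.7],
], newtons=20)

```text
time: 2.12
eef_pos: [0.3577, 0.3791, 0.4049]
eef_rot: [[-0.994, 0.109, 0.0], [0.109, 0.994, 0.0], [-0.0, 0.0, -1.0]]
contact_force: [0.1, 0.3, 0.1]
width: 0.0474
```

>>> arm_command([
  [1, -2.0, -4.4, 0, 0, 0, -3.7],
  [1, -1.7, -4.5, 0, 0, 0, -3.7],
  [1, -1.4, -4.6, 0, 0, 0, -3.7],
  [1, -1.1, -4.7, 0, 0, 0, -3.7],
  [1, -0.8, -4.8, 0, 0, 0, -3.7],
])

```text
time: 2.75
eef_pos: [0.432, 0.1494, 0.405]
eef_rot: [[-0.977, -0.212, 0.001], [-0.212, 0.977, 0.0], [-0.001, 0.0, -1.0]]
contact_force: [0.6, 0.2, -0.4]
width: 0.0008
```

>>> arm_command([
  [1, 1.2, -3.0, 1.0, 0, -2, 0],
  [1, 1.3, -3.0, 0.9, 0, -2, 0],
  [1, 1.3, -3.0, 0.9, 0, -2, 0],
  [1, 1.3, -3.0, 0.9, 0, -2, 0],
  [1, 1.3, -3.0, 0.8, 0, -2, 0],
])

```text
time: 3.38
eef_pos: [0.4035, -0.0094, 0.3552]
eef_rot: [[-0.963, -0.21, 0.172], [-0.206, 0.978, 0.036], [-0.175, -0.0, -0.985]]
contact_force: [-0.0, -0.1, -0.3]
width: 0.0001
```

>>> arm_command([
  [1, 1.4, -3.0, 0.8, 0, -2, 0],
  [1, 1.4, -3.0, 0.7, 0, -2, 0],
  [1, 1.4, -3.0, 0.7, 0, -2, 0],
  [1, 1.4, -3.0, 0.6, 0, -2, 0],
  [1, 1.5, -3.0, 0.6, 0, -2, 0],
])

```text
time: 4.0
eef_pos: [0.3755, -0.1689, 0.3052]
eef_rot: [[-0.918, -0.209, 0.336], [-0.197, 0.978, 0.071], [-0.344, -0.001, -0.939]]
contact_force: [-0.2, 0.4, -0.6]
width: 0.0009
```

>>> arm_command([
  [1, 0, 0, 0, 0, 0, 0],
  [1, 0, 0, 0, 0, 0, 0],
  [1, 0, 0, 0, 0, 0, 0],
  [1, 0, 0, 0, 0, 0, 0],
  [1, 0, 0, 0, 0, 0, 0],
])

```text
time: 4.62
eef_pos: [0.376, -0.1675, 0.3053]
eef_rot: [[-0.919, -0.21, 0.335], [-0.198, 0.978, 0.072], [-0.342, -0.0, -0.94]]
contact_force: [0.3, -0.7, -0.4]
width: 0.0005
```

```bash
python3 - <<'E'
from cell import *
from h import *
o=get_obs();print(o['time'],o['eef_pos'],o['joints'],o['width'],o['contact_force'],o['moment'])
delta(o,np.array([.3725,-.172,.3012]),Rt(20))
im=get_image('wrist');i=camera_info('wrist')
cv2.imwrite('pics/w1.png',im[:,:,::-1])
for q in ['key_stop_top','key_open_top','key_start_top','catch']:
    r=find_in('wrist',q);print(q,[(round(d['conf'],2),np.round(d['rect'],1).tolist(),ray(i,d['rect'][:2],.165 if q=='catch' else .07)) for d in r[:2]])
print(proj(i,o['eef_pos']+.186*o['eef_rot'][:,2]))
for n,g in [('stop',[.4549,-.1548,.07]),('open',[.4641,-.1988,.07]),('grip',[.5184,-.1415,.158])]: print(n,proj(i,g))
E
```

```text
4.625 [ 0.376  -0.1675  0.3053] [-0.5479 -0.5365  2.1668  0.2498  1.2623 -2.3768] 0.0005446590315104628 [ 0.2972 -0.6867 -0.4047] [ 0.0069  0.1347 -0.0008]
shift cm [ 0.5547 -0.3649  0.2361] turn [0.1056 0.0076 0.3172]
key_stop_top [(0.58, [315.9, 204.6, 39.9, 36.2], array([ 0.4548, -0.1552,  0.07  ]))]
key_open_top [(0.62, [247.4, 201.2, 46.1, 37.0], array([ 0.4617, -0.2003,  0.07  ])), (0.49, [402.1, 380.9, 177.1, 38.2], array([ 0.6644, -0.0185,  0.07  ]))]
key_start_top [(0.9, [383.1, 204.6, 42.5, 38.6], array([ 0.4453, -0.1111,  0.07  ]))]
catch [(0.7, [317.8, 376.9, 13.7, 25.5], array([ 0.4943, -0.145 ,  0.165 ]))]
[323.3708 251.8274]
stop [316.3945 204.7539]
open [249.3343 204.405 ]
grip [315.1101 386.4043]
```

View pics/w1.png

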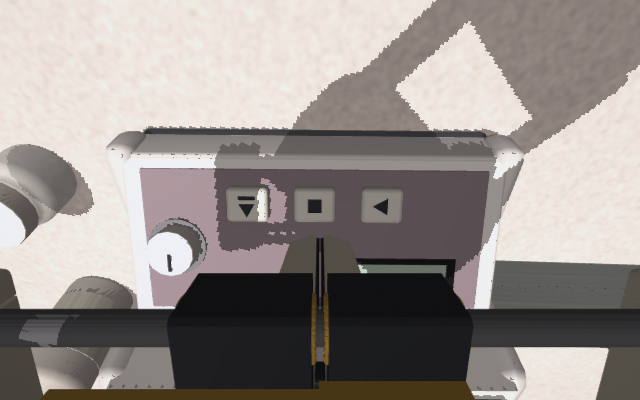

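>>> arm_command([
  [1, 0.55, -0.35, 0.25, 0, 0, 0.3],
  [1, 0, 0, 1.5, 0, 0, 0],
  [1, 0, 0, 2.0, 0, 0, 0],
  [1, 0, 0, 1.5, 0, 0, 0],
  [1, 0, 0, 0.2, 0, 0, 0],
])

```text
time: 5.5
eef_pos: [0.3899, -0.1683, 0.2506]
eef_rot: [[-0.921, -0.205, 0.333], [-0.192, 0.979, 0.073], [-0.34, 0.003, -0.94]]
contact_force: [-1.0, -0.9, -0.0]
width: 0.0007
```

```bash
python3 - <<'E'
from cell import *
from h import *
o=get_obs();tip=o['eef_pos']+.186*o['eef_rot'][:,2];g=np.array([.4549,-.1548,.07])
print(tip,'to key, tool cm',o['eef_rot'].T@(g-tip)*100,o['contact_force'])
i=camera_info('wrist');im=get_image('wrist');cv2.imwrite('pics/w2.png',im[120:,140:500,::-1])
E
```

```text
[ 0.4518 -0.1548  0.0758] to key, tool cm [-0.0932 -0.0703  0.6455] [-0.9959 -0.8634 -0.025 ]
```

View pics/w2.png

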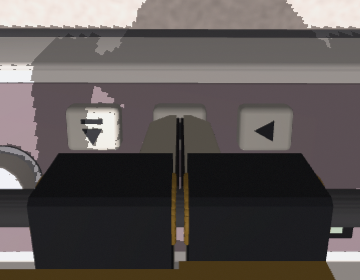

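>>> arm_command([
  [1, 0, 0, 0.4, 0, 0, 0],
  [1, 0, 0, 0.3, 0, 0, 0],
  [1, 0, 0, 0.3, 0, 0, 0],
  [1, 0, 0, 0, 0, 0, 0],
  [1, 0, 0, 0, 0, 0, 0],
])

```text
time: 6.18
eef_pos: [0.3934, -0.1679, 0.2437]
eef_rot: [[-0.919, -0.205, 0.336], [-0.192, 0.979, 0.071], [-0.343, 0.001, -0.939]]
contact_force: [-5.1, 0.9, 10.9]
width: 0.0009
```

>>> arm_command([
  [1, 0, 0, 0.1, 0, 0, 0],
  [1, 0, 0, 0.1, 0, 0, 0],
  [1, 0, 0, 0.1, 0, 0, 0],
  [1, 0, 0, 0, 0, 0, 0],
  [1, 0, 0, 0, 0, 0, 0],
])

```text
time: 6.8
eef_pos: [0.3942, -0.1678, 0.243]
eef_rot: [[-0.919, -0.205, 0.335], [-0.193, 0.979, 0.071], [-0.343, 0.0, -0.939]]
contact_force: [-35.7, 5.9, 43.2]
width: 0.0003
```

>>> arm_command([
  [1, 0, 0, -0.5, 0, 0, 0],
  [1, 0, 0, -1.5, 0, 0, 0],
  [1, 0, 0, -1.5, 0, 0, 0],
  [1, 0, 0, 0, 0, 0, 0],
  [1, 0, 0, 0, 0, 0, 0],
])

```text
time: 7.42
eef_pos: [0.3824, -0.17, 0.2725]
eef_rot: [[-0.92, -0.204, 0.334], [-0.192, 0.979, 0.072], [-0.342, 0.002, -0.94]]
contact_force: [0.4, -0.1, -0.4]
width: 0.0006
```

>>> arm_command([
  [1, 0, -1.5, 0, 0, 0, 0],
  [1, 0, -1.5, 0, 0, 0, 0],
  [1, 0, -1.5, 0, 0, 0, 0],
  [1, 0, 0, 0, 0, 0, 0],
  [1, 0, 0, 0, 0, 0, 0],
])

```text
time: 8.05
eef_pos: [0.3916, -0.2142, 0.2724]
eef_rot: [[-0.92, -0.204, 0.334], [-0.191, 0.979, 0.072], [-0.342, 0.002, -0.94]]
contact_force: [-0.5, -0.5, 0.4]
width: 0.0005
```

```bash
python3 - <<'E'
from cell import *
from h import *
o=get_obs();tip=o['eef_pos']+.186*o['eef_rot'][:,2];g=np.array([.4641,-.1988,.07])
print(tip,'to key, tool cm',o['eef_rot'].T@(g-tip)*100,o['contact_force'])
i=camera_info('wrist');im=get_image('wrist')
for q in ['key_stop_top','key_open_top','key_start_top']:
    r=find_in('wrist',q);print(q,[(round(d['conf'],2),np.round(d['rect'],1).tolist(),ray(i,d['rect'][:2],.07)) for d in r[:2]])
E
```

```text
[ 0.4537 -0.2008  0.0976] to key, tool cm [-0.0468 -0.0209  2.9582] [-0.5249 -0.5455  0.3981]
key_stop_top [(0.57, [396.0, 229.9, 51.7, 47.1], array([ 0.4545, -0.1568,  0.07  ]))]
key_open_top [(0.88, [320.1, 221.6, 52.8, 27.9], array([ 0.4573, -0.2016,  0.07  ]))]
key_start_top [(0.79, [474.2, 228.4, 54.5, 43.8], array([ 0.4441, -0.1124,  0.07  ]))]
```

>>> arm_command([
  [1, 0, 0, 1.3, 0, 0, 0],
  [1, 0, 0, 1.2, 0, 0, 0],
  [1, 0, 0, 0.5, 0, 0, 0],
  [1, 0, 0, 0.3, 0, 0, 0],
  [1, 0, 0, 0, 0, 0, 0],
])

```text
time: 8.88
eef_pos: [0.4026, -0.2118, 0.2431]
eef_rot: [[-0.92, -0.206, 0.333], [-0.193, 0.979, 0.072], [-0.341, 0.002, -0.94]]
contact_force: [-27.6, 6.5, 29.1]
width: 0.0002
```

>>> arm_command([
  [1, 0, 0, 0.1, 0, 0, 0],
  [1, 0, 0, 0, 0, 0, 0],
  [1, 0, 0, 0, 0, 0, 0],
  [1, 0, 0, 0, 0, 0, 0],
  [1, 0, 0, 0, 0, 0, 0],
])

```text
time: 9.5
eef_pos: [0.4027, -0.2117, 0.2428]
eef_rot: [[-0.92, -0.206, 0.333], [-0.193, 0.979, 0.072], [-0.341, 0.002, -0.94]]
contact_force: [-38.6, 9.8, 40.5]
width: 0.0007
```

>>> arm_command([
  [1, 0, 0, -0.25, 0, 0, 0],
  [1, 0, 0, -0.2, 0, 0, 0],
  [1, 0, 0, 0, 0, 0, 0],
  [1, 0, 0, 0, 0, 0, 0],
  [1, 0, 0, 0, 0, 0, 0],
])

```text
time: 10.12
eef_pos: [0.4016, -0.212, 0.2448]
eef_rot: [[-0.92, -0.205, 0.334], [-0.192, 0.979, 0.072], [-0.342, 0.002, -0.94]]
contact_force: [-1.8, 2.1, 2.8]
width: 0.0007
```

>>> arm_command([
  [1, 0, 0, -0.15, 0, 0, 0],
  [1, 0, 0, 0, 0, 0, 0],
  [1, 0, 0, 0, 0, 0, 0],
  [1, 0, 0, 0, 0, 0, 0],
  [1, 0, 0, 0, 0, 0, 0],
])

```text
time: 10.75
eef_pos: [0.401, -0.2121, 0.2463]
eef_rot: [[-0.92, -0.205, 0.334], [-0.192, 0.979, 0.072], [-0.342, 0.002, -0.94]]
contact_force: [-2.7, 0.2, 1.5]
width: 0.0007
```

```bash
python3 - <<'E'
from cell import *
from h import *
o=get_obs();p,R=o['eef_pos'],o['eef_rot']
g=np.array([.5184,-.1415,.158])-.003*CX;R2=Rt(15);h=g-R2[:,2]*.227
a=p-R[:,2]*.12;print(a,h);rows(p,R,a,R,5);print();rows(a,R,h,R2,5)
E
```

```text
[ 0.3609 -0.2207  0.3591] [ 0.458  -0.1541  0.3773]
[0.0, -0.0, -2.4, 0.0, 0.0, 0.0]
[0.0, -0.0, -2.4, 0.0, 0.0, 0.0]
[0.0, -0.0, -2.4, 0.0, 0.0, 0.0]
[0.0, -0.0, -2.4, 0.0, 0.0, 0.0]
[0.0, -0.0, -2.4, 0.0, 0.0, 0.0]

[-2.2, 0.9, 0.4, 0.0, 1.0, -0.0]
[-2.2, 0.9, 0.4, 0.0, 1.0, -0.0]
[-2.2, 0.9, 0.3, 0.0, 1.0, -0.0]
[-2.2, 0.9, 0.3, 0.0, 1.0, -0.0]
[-2.2, 0.9, 0.2, 0.0, 1.0, -0.0]
```

>>> arm_command([
  [1, 0, 0, -1.0, 0, 0, 0],
  [1, 0, 0, -2.6, 0, 0, 0],
  [1, 0, 0, -2.8, 0, 0, 0],
  [0.2, 0, 0, -2.8, 0, 0, 0],
  [0.2, 0, 0, -2.8, 0, 0, 0],
])

```text
time: 11.38
eef_pos: [0.3603, -0.2206, 0.3606]
eef_rot: [[-0.92, -0.205, 0.335], [-0.192, 0.979, 0.071], [-0.342, 0.001, -0.94]]
contact_force: [1.0, 0.0, -0.0]
width: 0.0159
```

>>> arm_command([
  [-0.2, -2.2, 0.9, 0.4, 0, 1, 0],
  [-0.2, -2.2, 0.9, 0.4, 0, 1, 0],
  [-0.2, -2.2, 0.9, 0.3, 0, 1, 0],
  [-0.2, -2.2, 0.9, 0.3, 0, 1, 0],
  [-0.2, -2.2, 0.9, 0.2, 0, 1, 0],
])

```text
time: 12.0
eef_pos: [0.4594, -0.1538, 0.3787]
eef_rot: [[-0.946, -0.205, 0.253], [-0.197, 0.979, 0.054], [-0.259, 0.001, -0.966]]
contact_force: [0.2, -0.8, -0.4]
width: 0.0555
```

>>> arm_command([
  [-0.2, 0, 0, 0, 0, 0, 0],
  [-0.2, 0, 0, 0, 0, 0, 0],
  [-0.2, 0, 0, 0, 0, 0, 0],
  [-0.2, 0, 0, 0, 0, 0, 0],
  [-0.2, 0, 0, 0, 0, 0, 0],
])

```text
time: 12.62
eef_pos: [0.4588, -0.1545, 0.3781]
eef_rot: [[-0.946, -0.204, 0.253], [-0.197, 0.979, 0.054], [-0.259, 0.002, -0.966]]
contact_force: [-0.1, 0.7, 0.3]
width: 0.0557
```

```bash
python3 - <<'E'
from cell import *
from h import *
o=get_obs();print(o['eef_pos'],o['joints'],o['width'])
g=np.array([.5184,-.1415,.158])-.003*CX;delta(o,g-Rt(15)[:,2]*.227,Rt(15))
i=camera_info('wrist');im=get_image('wrist');cv2.imwrite('pics/w3.png',im[:,:,::-1])
r=find_in('wrist','catch');print([(round(d['conf'],2),np.round(d['rect'],1).tolist()) for d in r[:2]])
G=np.array([.5184,-.1415,.158])
for n,q in [('grip',G),('topfront',G-.015*CX+.007*CZ),('toprear',G+.019*CX+.007*CZ),('FL',G-.015*CX+.007*CZ+.012*CY),('FR',G-.015*CX+.007*CZ-.012*CY)]:print(n,proj(i,q))
E
```

```text
[ 0.4588 -0.1545  0.3781] [-0.414  -0.3627  1.9265  0.1555  1.3662 -2.2056] 0.055666422409951705
shift cm [0.0913 0.0488 0.0592] turn [ 0.0855  0.0112 -0.0434]
[(0.85, [319.8, 228.8, 104.0, 59.1]), (0.73, [319.7, 208.7, 404.2, 356.9])]
grip [322.8222 225.7252]
topfront [323.0407 211.7899]
toprear [322.779  256.6668]
FL [343.5926 211.7802]
FR [302.4874 211.7996]
```

View pics/w3.png

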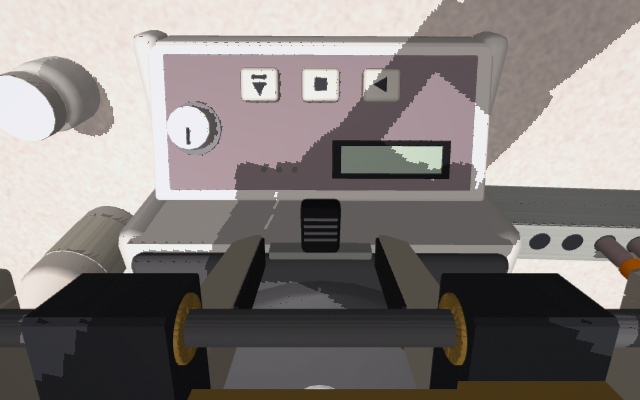

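>>> arm_command([
  [-0.2, 0.1, 0, 1.5, 0, 0, 0],
  [-0.2, 0, 0, 2.0, 0, 0, 0],
  [-0.2, 0, 0, 1.5, 0, 0, 0],
  [-0.2, 0, 0, 1.0, 0, 0, 0],
  [-0.2, 0, 0, 0, 0, 0, 0],
])

```text
time: 13.35
eef_pos: [0.4733, -0.1511, 0.3189]
eef_rot: [[-0.946, -0.205, 0.252], [-0.197, 0.979, 0.055], [-0.258, 0.003, -0.966]]
contact_force: [0.2, -0.4, -0.0]
width: 0.0554
```

>>> arm_command([
  [0.6, 0, 0, 0, 0, 0, 0],
  [0.8, 0, 0, 0, 0, 0, 0],
  [1, 0, 0, 0, 0, 0, 0],
  [1, 0, 0, 0, 0, 0, 0],
  [1, 0, 0, 0, 0, 0, 0],
], newtons=30)

```text
time: 13.98
eef_pos: [0.4732, -0.1511, 0.32]
eef_rot: [[-0.946, -0.205, 0.253], [-0.197, 0.979, 0.055], [-0.259, 0.002, -0.966]]
contact_force: [-2.9, 2.0, 3.8]
width: 0.0238
```

```bash
python3 - <<'E'
from cell import *
from h import *
o=get_obs();gp=o['eef_pos']+.167*o['eef_rot'][:,2];d=gp-np.array([.5184,-.1415,.158])
print(o['time'],gp,'rel tab cxyz',d@CX,d@CY,d[2],o['width'],o['contact_force'])
im=get_image('wrist');cv2.imwrite('pics/w4.png',im[:,:,::-1])
E
```

```text
13.975 [ 0.5155 -0.142   0.1587] rel tab cxyz -0.002953304543907266 0.00013896525327237812 0.0007351700841782549 0.02378208839901016 [-2.8512  1.9886  3.7848]
```

View pics/w4.png

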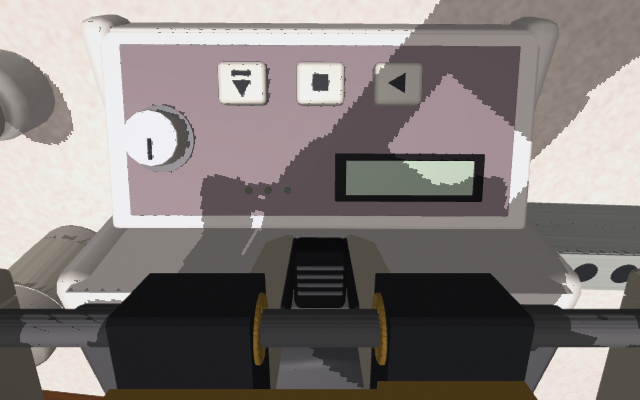

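>>> arm_command([
  [1, 0, 0.4, 0, 0, 0, 0],
  [1, 0, 0.4, 0, 0, 0, 0],
  [1, 0, 0.4, 0, 0, 0, 0],
  [1, 0, 0.2, 0, 0, 0, 0],
  [1, 0, 0, 0, 0, 0, 0],
])

```text
time: 14.65
eef_pos: [0.4704, -0.1375, 0.32]
eef_rot: [[-0.945, -0.204, 0.254], [-0.197, 0.979, 0.053], [-0.259, 0.0, -0.966]]
contact_force: [1.5, -7.6, 1.7]
width: 0.0236
```

>>> arm_command([
  [1, 0, 0.1, 0, 0, 0, 0],
  [1, 0, 0, 0, 0, 0, 0],
  [1, 0, 0, 0, 0, 0, 0],
  [1, 0, 0, 0, 0, 0, 0],
  [1, 0, 0, 0, 0, 0, 0],
])

```text
time: 15.28
eef_pos: [0.4702, -0.1368, 0.32]
eef_rot: [[-0.945, -0.204, 0.254], [-0.197, 0.979, 0.053], [-0.259, -0.0, -0.966]]
contact_force: [2.0, -9.9, 1.2]
width: 0.0235
```

```bash
python3 - <<'E'
from cell import *
from h import *
o=get_obs();p,R=o['eef_pos'],o['eef_rot'];gp=p+.167*R[:,2]
d=gp-np.array([.5155,-.142,.1587]);f=o['contact_force']
print(o['time'],'moved cx,cy,z',d@CX,d@CY,d[2],o['width'],'F cx,cy,z',f@CX,f@CY,f[2])
# lid arc: hinge relative to grip point in lid frame, rows of 3 deg for 45 deg
hinge=np.array([.7514,-.0927,.158]);rx=(hinge-gp)@CX;print('r',rx)
n=15;S=R;q=p.copy();C=gp+rx*CX-CZ*(gp[2]-.158)
A=Ro.from_rotvec(np.radians(3)*CY).as_matrix()
for k in range(3):
    q1=C+A@(q-C);S1=A@S
    print(S.T@(q1-q)*100,np.degrees(Ro.from_matrix(S.T@S1).as_rotvec()),q1);q,S=q1,S1
E
```

```text
15.275 moved cx,cy,z 7.23125282530105e-05 0.014283787809711589 5.5861389087780156e-05 0.023457939315533246 F cx,cy,z -0.05524050508953171 -10.119268146832995 1.210129882922594
r 0.24092415983642876
[-1.2369 -0.0002 -1.1851] [ 0.0009  3.     -0.0014] [ 0.4789 -0.135   0.3347]
[-1.2369 -0.0002 -1.1851] [ 0.0009  3.     -0.0014] [ 0.4883 -0.133   0.3489]
[-1.2369 -0.0002 -1.1851] [ 0.0009  3.     -0.0014] [ 0.4985 -0.1309  0.3625]
```

>>> arm_command([
  [1, -0.41, 0, -0.4, 0, 1, 0],
  [1, -0.82, 0, -0.79, 0, 2, 0],
  [1, -0.82, 0, -0.79, 0, 2, 0],
  [1, -0.82, 0, -0.79, 0, 2, 0],
  [1, -0.82, 0, -0.79, 0, 2, 0],
])

```text
time: 15.9
eef_pos: [0.4988, -0.1309, 0.3619]
eef_rot: [[-0.974, -0.204, 0.101], [-0.203, 0.979, 0.021], [-0.103, -0.0, -0.995]]
contact_force: [1.9, -10.5, -1.5]
width: 0.0234
```

```bash
cat > chk.py <<'E'
from cell import *
from h import *
o=get_obs();p,R=o['eef_pos'],o['eef_rot'];gp=p+.167*R[:,2]
C=np.array([.7514,-.0927,.158]);d=gp-C;f=o['contact_force']
print(o['time'],'grip angle',np.degrees(np.arctan2(d[2],-d@CX)),'r',np.hypot(d[2],d@CX),'cy',d@CY,'tool tilt',15-np.degrees(np.arcsin(R[:,2]@CX)),'w',o['width'],'F',f@CX,f@CY,f[2],'M',o['moment'],'j',o['joints'])
E
python3 chk.py
```

```text
15.9 grip angle 9.029244364801702 r 0.2409309777012425 cy 0.014225494818254483 tool tilt 9.098863048619089 w 0.023436111453300778 F -0.23933543483987152 -10.660928152781146 -1.450686708972971 M [-1.6623 -0.2956 -0.2217] j [-0.3178 -0.2467  1.857   0.0517  1.4422 -2.0983]
```

>>> arm_command([
  [1, -0.99, 0, -0.95, 0, 2.4, 0],
  [1, -0.99, 0, -0.95, 0, 2.4, 0],
  [1, -0.99, 0, -0.95, 0, 2.4, 0],
  [1, -0.99, 0, -0.95, 0, 2.4, 0],
  [1, -0.99, 0, -0.95, 0, 2.4, 0],
])

```text
time: 16.52
eef_pos: [0.5461, -0.1211, 0.4103]
eef_rot: [[-0.973, -0.204, -0.105], [-0.203, 0.979, -0.022], [0.108, 0.0, -0.994]]
contact_force: [-3.4, -11.2, -0.5]
width: 0.0236
```

```bash
python3 chk.py; python3 -c "
from cell import *;import cv2
cv2.imwrite('pics/s5.png',get_image('side')[100:350,180:500,::-1])"
```

```text
16.525 grip angle 21.005632444906695 r 0.24076306163981845 cy 0.014160653582765047 tool tilt 21.176713095098304 w 0.023592798113389653 F -5.656221079162998 -10.274465764740873 -0.456261814403484 M [-1.6542  0.3878  0.1345] j [-0.254  -0.1126  1.6626 -0.048   1.6882 -2.0333]
```

View pics/s5.png

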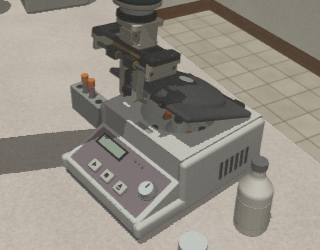

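>>> arm_command([
  [1, -0.99, 0, -0.95, 0, 2.4, 0],
  [1, -0.99, 0, -0.95, 0, 2.4, 0],
  [1, -0.99, 0, -0.95, 0, 2.4, 0],
  [1, -0.99, 0, -0.95, 0, 2.4, 0],
  [1, -0.99, 0, -0.95, 0, 2.4, 0],
])

```text
time: 17.2
eef_pos: [0.6022, -0.1095, 0.4479]
eef_rot: [[-0.93, -0.203, -0.306], [-0.193, 0.979, -0.064], [0.312, -0.0, -0.95]]
contact_force: [-5.4, -11.4, 2.3]
width: 0.0234
```

```bash
python3 chk.py
```

```text
17.2 grip angle 33.06310037910979 r 0.24053502245825198 cy 0.014060501615424183 tool tilt 33.193472383785945 w 0.023440744098117715 F -7.616721595279865 -10.077381110449956 2.315714281716197 M [-1.7397  0.8452  0.533 ] j [-0.1983  0.0457  1.4562 -0.1313  1.9304 -2.0022]
```

>>> arm_command([
  [1, -0.97, 0, -0.95, 0, 2.4, 0],
  [1, -0.97, 0, -0.95, 0, 2.4, 0],
  [1, -0.97, 0, -0.95, 0, 2.4, 0],
  [1, -0.97, 0, -0.95, 0, 2.4, 0],
  [1, -0.97, 0, -0.95, 0, 2.4, 0],
])

```text
time: 17.82
eef_pos: [0.6643, -0.0967, 0.4725]
eef_rot: [[-0.847, -0.204, -0.491], [-0.176, 0.979, -0.102], [0.502, -0.0, -0.865]]
contact_force: [-0.4, -13.5, -0.8]
width: 0.0241
```

>>> arm_command([
  [1, 0, 0, 0, 0, 0, 0],
  [1, 0, 0, 0, 0, 0, 0],
  [1, 0, 0, 0, 0, 0, 0],
  [1, 0, 0, 0, 0, 0, 0],
  [1, 0, 0, 0, 0, 0, 0],
])

```text
time: 18.45
eef_pos: [0.6639, -0.0968, 0.4723]
eef_rot: [[-0.847, -0.204, -0.49], [-0.176, 0.979, -0.102], [0.501, -0.0, -0.866]]
contact_force: [-0.4, -11.7, -0.2]
width: 0.0233
```

```bash
python3 chk.py; python3 -c "
from cell import *;import cv2
cv2.imwrite('pics/s6.png',get_image('side')[60:380,180:500,::-1])"
```

```text
18.45 grip angle 44.94253411548661 r 0.24033765820458936 cy 0.01391463232248778 tool tilt 45.0482652069788 w 0.023324851341067723 F -2.7504076461400095 -11.398010365099045 -0.24954145519252546 M [-1.5859 -0.0398  0.9382] j [-0.1525  0.2192  1.2424 -0.2133  2.1658 -2.0044]
```

View pics/s6.png

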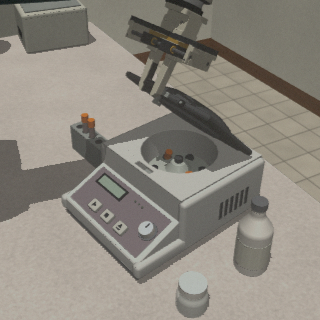

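The side view shows the lid standing open at about 45°, with the tab near pixel (160,97) still held in the fingers. The keys are out, and the rack, bottle and pot are in their places. The readings are steady, so I am handing in the job.

```bash
python3 -c "
from cell import *
print(job_done());o=get_obs();print(o['time'],o['eef_pos'],o['width'])"
```

```text
the job is handed in; nothing more can be done
None
the job is handed in; nothing more can be done
```

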